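# Reseat the raised relay and start the retest

## Robot

A 7-joint arm with a two-finger parallel gripper is mounted at the origin on the work surface. World frame = base frame: x ahead of the robot, y to its left, z up, the work surface at z = 0. Lengths are in m, angles in rad, forces in N, time in s.
With the tool pointing down it reaches from about 0.4 to 0.925 m from the base axis. Payload 4.1 kg.
Tool frame: the origin (TCP) lies on the centre line of the jaws, within the pads' length; the fingertips stand 17 mm ahead of it and the grasp point (between the pads) lies 2 mm behind it; z points along the fingers, y is the line along which they close (so a half turn about z gives the same grasp; the last joint's range is limited). The gripper opens to 85 mm and grips with 20 to 120 N. Pads are 22 mm wide; open, the fingers measure 114 mm over their backs; the gripper's body (76 mm by 85 mm) begins 54 mm behind the grasp point. The pads swing forward as they close: fully open they stand 13 mm farther back than shut.
Start: joints at [-0.099, 0.398, 0.045, 1.537, -0.019, 1.207, -0.051], TCP at [0.65, 0, 0.248] pointing down, gripper open.
Joint ranges: [-2.82, 2.82], [-0.49, 2.23], [-1.37, 1.46], [0, 2.46], [-1.36, 4.5], [0.23, 2], [-2.94, 2.94]. Speed limits (rad/s): [2.57, 2.57, 3.14, 3.14, 3.14, 3.14, 3.14].

## Interface

Orientations are given as a unit quaternion [x, y, z, w].
In Python, from station import observe, read_camera, calibration, close_job gives the robot as it stands.
- The arm moves only by the tool apply_moves, never from a script. Its arguments are lists of equal length, an entry for each row: "slide": the shift along the tool's x, y, z in m, a list of three; "rotation": the turn, a rotation vector about the tool's x, y, z in rad, a list of three; "fingers": the opening in per cent of the stroke, from 0 (shut) to 100 (fully open). In form: {"slide": [[tx, ty, tz], ...], "rotation": [[ax, ay, az], ...], "fingers": [fingers, ...]}. A call has 1 to 10 rows; each row shifts and turns the commanded pose from where the row before left it, along the tool's axes as they then stand; what a row does not reach is not made up. A row lasts 1/12 s, in which the tool goes at most 41.7 mm and 7.16 degrees, less where a joint would pass 70% of its speed; a pose out of reach is approached as far as the arm can. A call is refused whole if a number of a shift passes 0.0417 or a number of a turn 0.125, either way. A call with a gripper value outside its range is refused whole. The fingers move at their own pace and stop on an object; "newtons" is the grip in N (left out, the last holds). Time passes only in rows, so rows that do not move let the fingers close. It gives the time, the measured TCP pose, the force, the opening and the grip force at its end, in the units of the state.
- observe(): the state, without advancing time (a new reading comes with each control period).
- read_camera(name): name is "scene" or "side" or "wrist"; returns the picture (384x512x3 uint8, red, green, blue); there is no depth.
- calibration(name): a dict with "mtx" (3x3 intrinsics, pixels), "D" ([k1, k2, p1, p2, k3] as OpenCV has them; the pictures are not rectified), "position" and "orientation" of the camera in the world. Camera axes: x right, y up, looking along -z (the intrinsics and any distortion apply to the point x, -y, -z); pixel columns grow to the right and rows downward; lengths in m; the calibration is good to about 2 mm. A picture is of the moment at which its call begins: read the wrist's pose just before it. calibration takes no time and is no camera call; for the wrist camera it gives the pose at the moment of the call.
- close_job(): hands the job in; it is judged then, once.
The state is a dict: "time": time; "joints": joint angles; "dq": joint speeds; "joint_torque": joint torques, N m; "eef_pos": TCP position; "orientation": TCP orientation; "wrist_force": force on the tool from outside, world axes, zero at the start; "ft_torque": the same for the moment, N m; "width": finger opening in m; "grip_force": force on a finger pad.
Only numpy, scipy, OpenCV 4.12 (cv2) and the standard library are available. Lean on these libraries where they do the work, as an engineer would, in place of code of your own. Each camera call takes 0.05 s, during which the arm holds its last target. There are 200 camera calls.

## Task

One of the four relays on the circuit board has worked loose and stands higher than the others: with closed fingertips, press it gently straight down until it is fully home. Only then press the long bar-shaped key on the tester down and let it spring back, and withdraw. Grip and lift nothing, and leave the other relays, the other two keys and everything else on the bench alone.

Things in the scene. Friction and masses are not known exactly. Their poses are not given: they have to be found in the camera images.
- board: Relay board, fixed to the table: green circuit board on a grey carrier, 170 (x) x 190 (y) x 12 mm, origin at the centre of its underside. It carries four grey sockets (42 x 30 mm, tops 28 mm above the table) in a 2 x 2 pattern, 65 mm apart along the board's x and 75 mm along its y, each with a relay, and two 16 mm wide capacitors in the middle (34 mm high). Its place, heading and side of the table vary
- tester: Bench tester, fixed to the table: light grey case 150 (x) x 200 (y) x 45 mm, origin at the centre of its underside. On its top, a blank display on the far half and a row of three dark keys on the half nearer the robot, 60 mm apart along its y and 33 mm to the -x side of its centre. Place, heading, side of the table and the order of the keys vary
- relay_raised (a joint): Height in m by which this dark relay block (28 x 21 mm, 32 mm tall, same heading as the board) stands above its fully seated position: the relay that stands 11 to 15 mm higher than the other three, with its brass pins showing; it may be in any of the four sockets. 0 is fully home, against a hard stop; positive is up. It slides straight up and down in its socket, takes about 6 N to push and stays where it is left
- relay_raised_top (a point): Centre of the top face of that relay; 60 mm above the table when fully seated. z up, x and y along the board's
- relay_b (a joint): Height in m by which this dark relay block (28 x 21 mm, 32 mm tall, same heading as the board) stands above its fully seated position: one of the three relays that are already fully seated (value 0). 0 is fully home, against a hard stop; positive is up. It slides straight up and down in its socket, takes about 6 N to push and stays where it is left
- relay_b_top (a point): Centre of the top face of that relay; 60 mm above the table when fully seated. z up, x and y along the board's
- relay_c (a joint): Height in m by which this dark relay block (28 x 21 mm, 32 mm tall, same heading as the board) stands above its fully seated position: one of the three relays that are already fully seated (value 0). 0 is fully home, against a hard stop; positive is up. It slides straight up and down in its socket, takes about 6 N to push and stays where it is left
- relay_c_top (a point): Centre of the top face of that relay; 60 mm above the table when fully seated. z up, x and y along the board's
- relay_d (a joint): Height in m by which this dark relay block (28 x 21 mm, 32 mm tall, same heading as the board) stands above its fully seated position: one of the three relays that are already fully seated (value 0). 0 is fully home, against a hard stop; positive is up. It slides straight up and down in its socket, takes about 6 N to push and stays where it is left
- relay_d_top (a point): Centre of the top face of that relay; 60 mm above the table when fully seated. z up, x and y along the board's
- key_bar (a joint): How far in m the long bar-shaped key, 52 (along the tester's x) x 16 mm is pressed down: 0 released, 0.006 fully down. Springs back; about 1.2 N starts it moving and 3.6 N takes it fully down
- key_bar_top (a point): Centre of the top face of the long bar-shaped key, 52 (along the tester's x) x 16 mm; 59 mm above the table when released (14 mm above the case). x and y along the tester's
- key_round (a joint): How far in m the round key, 24 mm diameter is pressed down: 0 released, 0.006 fully down. Springs back; about 1.2 N starts it moving and 3.6 N takes it fully down
- key_round_top (a point): Centre of the top face of the round key, 24 mm diameter; 59 mm above the table when released (14 mm above the case). x and y along the tester's
- key_square (a joint): How far in m the square key, 22 x 22 mm is pressed down: 0 released, 0.006 fully down. Springs back; about 1.2 N starts it moving and 3.6 N takes it fully down
- key_square_top (a point): Centre of the top face of the square key, 22 x 22 mm; 59 mm above the table when released (14 mm above the case). x and y along the tester's
- spare_relay: Bystander: a loose spare relay, 28 x 21 x 32 mm dark plastic block standing on the table between board and tester; origin at the centre of its underside
- flux_bottle: Bystander: white dropper bottle, 30 mm diameter, 75 mm high, standing between board and tester; origin at the centre of its underside
- screwdriver: Bystander: red-handled screwdriver, 160 mm long, lying beyond the board and tester
- solder_spool: Bystander: spool of solder, 54 mm diameter, 38 mm high; origin at the centre of its underside
- chip_tray: Bystander: flat black compartment tray, 85 x 110 x 16 mm, with small chips; origin at the centre of its underside
- screw_cup: Bystander: small steel bowl, 60 mm diameter, 35 mm high; origin at the centre of its underside
- brush: Bystander: brush with wooden handle, 150 mm long

How it is judged:
By the outcome, as a careful person would: the job done as asked, in the order asked, and still so for the second after the job is handed in, with the robot touching nothing.
It also fails if it takes over 42 s, if anything falls off the work surface, if the arm or the gripper's body presses on something with over 40 N, if the wrist force passes 120 N, or if a joint passes its speed limit or range.

## Working session

There is one attempt and no reset: what is moved stays moved. The work goes in short steps, Python scripts to look and compute and a tool call to move; the robot and the scene stay as the last step left them, time stands still between calls to the robot, and variables do not carry over. Pictures are saved under pics/ and viewed, at most 10 in all, crops included, and the job is handed in when it is done.

Besides the shell and the picture viewer there is one more tool, called by a JSON object that holds its "method" and its "body". apply_moves: Moves the arm, as the interface text tells. Its arguments: {"type":"object","properties":{"slide":{"type":"array"},"rotation":{"type":"array"},"fingers":{"type":"array"},"newtons":{"type":"number"}},"required":["slide","rotation","fingers"]}

```bash
mkdir -p pics; python3 - <<'E'
from station import *
import cv2
s=observe();print(s['time'],s['eef_pos'],s['orientation'],s['width'],s['wrist_force'])
for n in("scene","side","wrist"):
    c=calibration(n);print(n,c)
    cv2.imwrite(f'pics/{n}0.png',cv2.resize(read_camera(n)[:,:,::-1],(800,600),interpolation=cv2.INTER_CUBIC))
E
```

```text
0.0 [6.49405568e-01 3.87888495e-05 2.47259883e-01] [ 7.07053720e-01  7.07159177e-01 -7.28790781e-04 -6.35310740e-04] 0.08535720532432961 [-0.47120813 -0.59703831  0.31341134]
scene {'mtx': array([[429.08351874,   0.        , 252.27301701],
       [  0.        , 429.08351874, 194.83082512],
       [  0.        ,   0.        ,   1.        ]]), 'D': array([-0.13596697,  0.        ,  0.        ,  0.        ,  0.        ]), 'position': array([1.47204524, 0.00399362, 0.89683162]), 'orientation': array([0.2891485 , 0.28614426, 0.64756718, 0.64433791])}
side {'mtx': array([[362.55382138,   0.        , 254.65432301],
       [  0.        , 362.55382138, 189.61432121],
       [  0.        ,   0.        ,   1.        ]]), 'D': array([0.00410721, 0.        , 0.        , 0.        , 0.        ]), 'position': array([0.0797809 , 0.43587485, 0.70479037]), 'orientation': array([-0.13670747,  0.34882982,  0.85600784, -0.35620134])}
wrist {'mtx': array([[339.30019218,   0.        , 258.45619547],
       [  0.        , 339.30019218, 193.89394273],
       [  0.        ,   0.        ,   1.        ]]), 'D': array([0.02377844, 0.        , 0.        , 0.        , 0.        ]), 'position': array([0.64933102, 0.06855394, 0.37351688]), 'orientation': array([-1.34955285e-01,  1.01365427e-03,  1.80647299e-04,  9.90851155e-01])}
```

View pics/scene0.png

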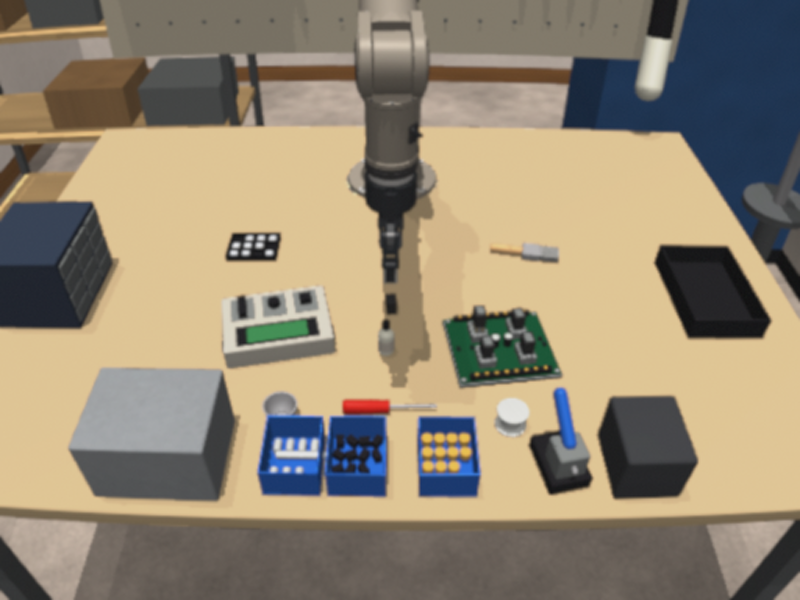

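View pics/side0.png

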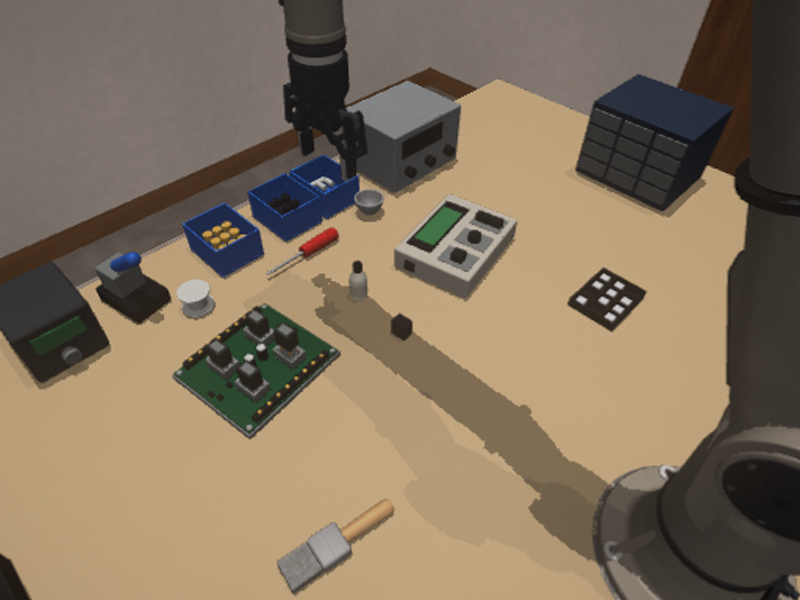

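View pics/wrist0.png

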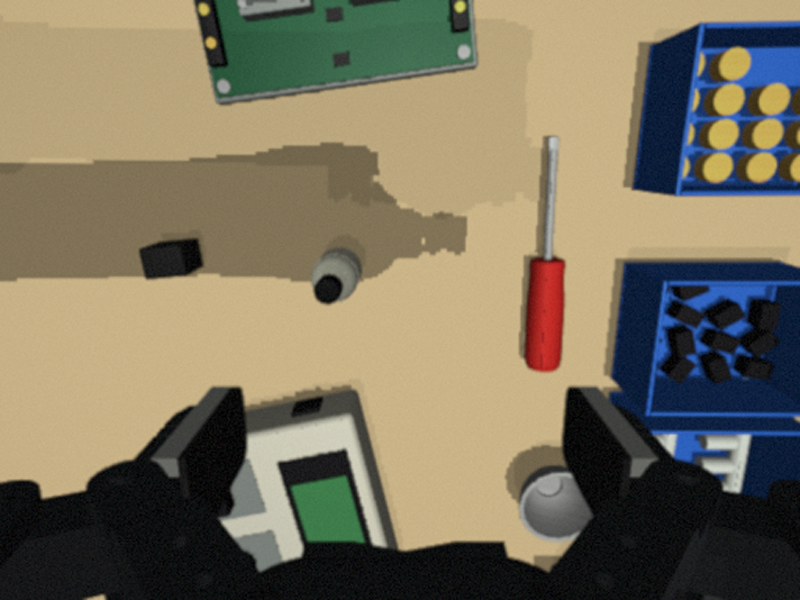

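Scene: the board is at right (~(502,347)) at +y, the tester at left (~(277,325)) at -y. Its bar key is at (242,306). Which relay is raised isn't clear yet, so I'll locate the board roughly and take a wrist close-up.

```bash
cat > h.py <<'E'
import numpy as np, cv2, json
from scipy.spatial.transform import Rotation as R
def ray(c,uv):
    n=cv2.undistortPoints(np.array([[uv]],float),np.array(c['mtx']),np.array(c['D']))[0,0]
    d=R.from_quat(c['orientation']).apply([n[0],-n[1],-1]); return np.array(c['position']),d
def at_z(c,uv,z):
    p,d=ray(c,uv); return p+d*(z-p[2])/d[2]
def proj(c,P):
    q=R.from_quat(c['orientation']).inv().apply(np.atleast_2d(P)-c['position'])*[1,-1,-1]
    return cv2.projectPoints(q,np.zeros(3),np.zeros(3),np.array(c['mtx']),np.array(c['D']))[0][:,0]
def tri(obs):
    A=np.zeros((3,3));b=np.zeros(3)
    for c,uv in obs:
        p,d=ray(c,uv);d=d/np.linalg.norm(d);M=np.eye(3)-np.outer(d,d);A+=M;b+=M@p
    return np.linalg.solve(A,b)
def cal(n):
    from station import calibration
    return calibration(n)
E
python3 - <<'E'
from h import *
c=cal('scene');s=cal('side');k=.64
for u in [(480,307),(519,313),(487,340),(528,337)]: print('relay sc',at_z(c,np.array(u)*k,.06))
for u in [(258,313),(288,328),(220,344),(250,366)]: print('relay si',at_z(s,np.array(u)*k,.06))
for u in [(242,300),(274,297),(306,293)]: print('key sc',at_z(c,np.array(u)*k,.059))
for u in [(490,218),(474,236),(458,256)]: print('key si',at_z(s,np.array(u)*k,.059))
E
```

```text
relay sc [0.54816614 0.16650954 0.06      ]
relay sc [0.56409117 0.23764933 0.06      ]
relay sc [0.63500758 0.17094058 0.06      ]
relay sc [0.62710269 0.24531972 0.06      ]
relay si [0.63699973 0.16622664 0.06      ]
relay si [0.5807611  0.15212788 0.06      ]
relay si [0.6252077  0.24127245 0.06      ]
relay si [0.56168553 0.23339566 0.06      ]
key sc [ 0.53132042 -0.28134674  0.059     ]
key sc [ 0.52225311 -0.22146084  0.059     ]
key sc [ 0.5102199  -0.16165121  0.059     ]
key si [ 0.53570867 -0.27539573  0.059     ]
key si [ 0.52347171 -0.21454478  0.059     ]
key si [ 0.50871832 -0.15389775  0.059     ]
```

{"method": "apply_moves", "body": {"slide": [[0.025,-0.02,0],[0.025,-0.02,0],[0.025,-0.02,0],[0.025,-0.015,0],[0,0,0],[0,0,0],[0,0,0]], "rotation": [[0,0,0],[0,0,0],[0,0,0],[0,0,0],[0,0,0],[0,0,0],[0,0,0]], "fingers": [0,0,0,0,0,0,0]}}

```text
time: 0.73
eef_pos: [0.5752, 0.0994, 0.2482]
orientation: [0.707, 0.707, -0.0, 0.0]
wrist_force: [0.5, 0.3, -0.8]
width: 0.0008
grip_force: 0.0
```

```bash
python3 - <<'E'
from station import *
import cv2,pickle
s=observe();print(s['time'],s['eef_pos'],s['orientation'],s['width'],s['wrist_force'])
pickle.dump(calibration('wrist'),open('w1.pkl','wb'))
im=read_camera('wrist')[:,:,::-1];cv2.imwrite('pics/w1raw.png',im)
cv2.imwrite('pics/w1.png',cv2.resize(im,(800,600),interpolation=cv2.INTER_CUBIC))
E
```

```text
0.7333 [0.57520257 0.09938971 0.24824871] [ 7.07134822e-01  7.07078589e-01 -2.07187999e-04  4.11271138e-04] 0.0007580269257780217 [ 0.53891039  0.26448116 -0.8458213 ]
```

View pics/w1.png

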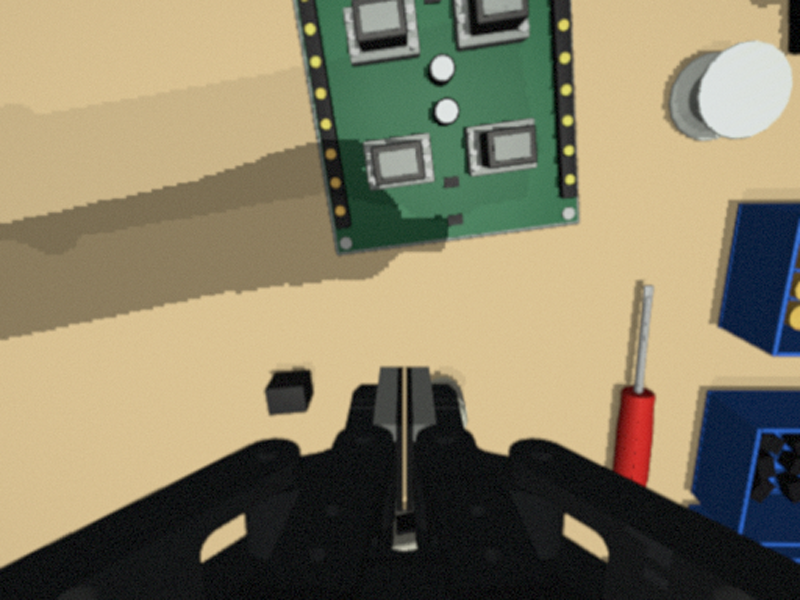

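Near relays have their tops at (400,161) and (512,147), and the far ones at (380,19) and (500,5). I'll crop the fixed views to triangulate.

```bash
python3 - <<'E'
from station import *
import cv2,numpy as np
a=read_camera('scene')[:,:,::-1];b=read_camera('side')[:,:,::-1]
A=a[190:250,275:365];B=b[190:280,105:225]
# scene crop x0=275,y0=190 scale 6 ; side x0=105,y0=190 scale 6
A=cv2.resize(A,None,fx=6,fy=6,interpolation=cv2.INTER_CUBIC);B=cv2.resize(B,None,fx=6,fy=6,interpolation=cv2.INTER_CUBIC)
cv2.imwrite('pics/c1.png',A);cv2.imwrite('pics/c2.png',B)
E
```

```text
(no output)
```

View pics/c1.png

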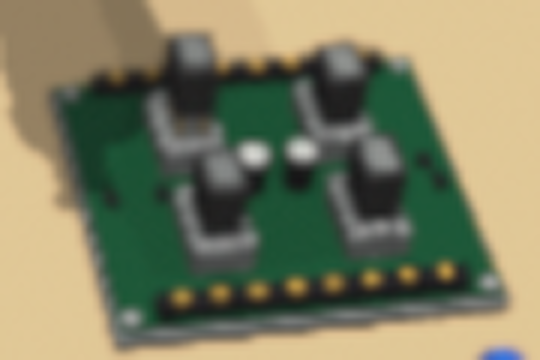

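View pics/c2.png

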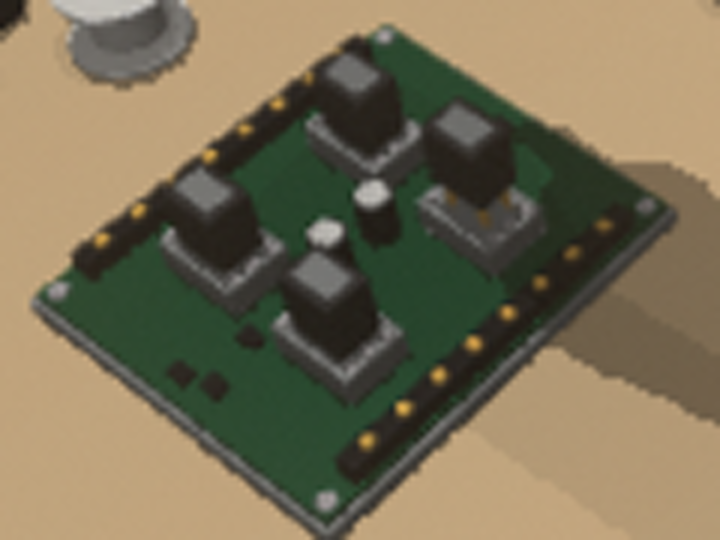

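The raised relay, with its brass pins showing, is the one nearest the robot and tester: scene crop (191,50), side crop (466,126), wrist (400,161).

```bash
python3 - <<'E'
from h import *
import pickle
c=cal('scene');s=cal('side');w=pickle.load(open('w1.pkl','rb'))
f=lambda u:((u[0]-2.5)/6+275,(u[1]-2.5)/6+190); g=lambda u:((u[0]-2.5)/6+105,(u[1]-2.5)/6+190); k=lambda u:np.array(u)*.64
P=lambda *o:print(np.round(tri(o),4))
r=[(c,f((191,50))),(s,g((466,126))),(w,k((400,161)))]
P(*r);print([at_z(*q,.073).round(4) for q in r])
q2=[(c,f((223,170))),(s,g((352,74))),(w,k((512,147)))]
P(*q2);print([at_z(*q,.06).round(4) for q in q2])
q3=[(c,f((340,62))),(s,g((326,277))),(w,k((380,19)))]
P(*q3);print([at_z(*q,.06).round(4) for q in q3])
q4=[(c,f((381,157))),(s,g((207,188)))]
P(*q4);print([at_z(*q,.06).round(4) for q in q4])
E
```

```text
[0.5716 0.1629 0.0747]
[array([0.5687, 0.1612, 0.073 ]), array([0.5724, 0.1624, 0.073 ]), array([0.5727, 0.1649, 0.073 ])]
[0.6361 0.1719 0.0596]
[array([0.6362, 0.171 , 0.06  ]), array([0.6359, 0.1724, 0.06  ]), array([0.6362, 0.1723, 0.06  ])]
[0.5614 0.2367 0.0587]
[array([0.5624, 0.2352, 0.06  ]), array([0.5599, 0.2375, 0.06  ]), array([0.5621, 0.2374, 0.06  ])]
[0.6266 0.2455 0.0594]
[array([0.6274, 0.2457, 0.06  ]), array([0.626 , 0.2453, 0.06  ])]
```

{"method": "apply_moves", "body": {"slide": [[0.032,-0.002,0],[0.0315,-0.0015,0],[0,0,0.02],[0,0,0.025],[0,0,0.025],[0,0,0.025],[0,0,0.025],[0,0,0.018],[0,0,0],[0,0,0]], "rotation": [[0,0,0],[0,0,0],[0,0,-0.075],[0,0,-0.075],[0,0,0],[0,0,0],[0,0,0],[0,0,0],[0,0,0],[0,0,0]], "fingers": [0,0,0,0,0,0,0,0,0,0]}}

```text
time: 1.72
eef_pos: [0.5715, 0.1624, 0.1095]
orientation: [0.653, 0.758, -0.001, -0.0]
wrist_force: [0.3, 1.2, 1.0]
width: 0.0001
grip_force: 0.0
```

```bash
python3 - <<'E'
from station import *
import cv2,numpy as np
s=observe();print(s['time'],s['eef_pos'],s['orientation'],s['wrist_force'])
a=read_camera('side')[170:280,105:225,::-1];b=read_camera('wrist')[:,:,::-1]
A=cv2.resize(a,(400,367),interpolation=cv2.INTER_CUBIC);B=cv2.resize(b[180:360,170:350],(367,367),interpolation=cv2.INTER_CUBIC)
cv2.imwrite('pics/d1.png',np.hstack([A,B]))
E
```

```text
1.7167 [0.57147355 0.16241746 0.10953463] [ 6.52678388e-01  7.57634360e-01 -9.85121677e-04 -3.57594272e-04] [0.34679126 1.17583798 1.00517195]
```

View pics/d1.png

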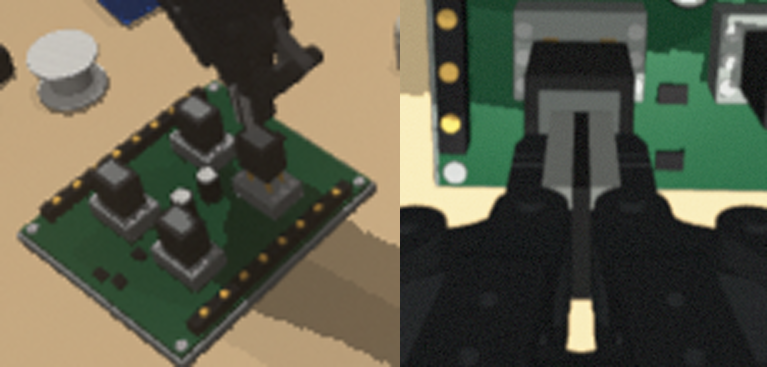

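Closed tips are centred over the raised relay. Now I'll press slowly.

{"method": "apply_moves", "body": {"slide": [[0,0,0.006],[0,0,0.006],[0,0,0.004],[0,0,0.003],[0,0,0.003],[0,0,0.003],[0,0,0.002],[0,0,0.002],[0,0,0.001],[0,0,0]], "rotation": [[0,0,0],[0,0,0],[0,0,0],[0,0,0],[0,0,0],[0,0,0],[0,0,0],[0,0,0],[0,0,0],[0,0,0]], "fingers": [0,0,0,0,0,0,0,0,0,0]}}

```text
time: 2.65
eef_pos: [0.5714, 0.1635, 0.0808]
orientation: [0.652, 0.758, -0.0, -0.0]
wrist_force: [-1.2, -0.9, 3.6]
width: -0.0002
grip_force: 2.2
```

{"method": "apply_moves", "body": {"slide": [[0,0,0.001],[0,0,0.001],[0,0,0.001],[0,0,0]], "rotation": [[0,0,0],[0,0,0],[0,0,0],[0,0,0]], "fingers": [0,0,0,0]}}

```text
time: 2.98
eef_pos: [0.5714, 0.1635, 0.0777]
orientation: [0.652, 0.758, -0.0, -0.0]
wrist_force: [-2.1, -0.4, 4.7]
width: 0.0004
grip_force: 2.3
```

{"method": "apply_moves", "body": {"slide": [[0,0,0.001],[0,0,0.001],[0,0,0]], "rotation": [[0,0,0],[0,0,0],[0,0,0]], "fingers": [0,0,0]}}

```text
time: 3.23
eef_pos: [0.5716, 0.1635, 0.077]
orientation: [0.652, 0.758, -0.0, -0.0]
wrist_force: [-4.6, -1.6, 12.3]
width: -0.0002
grip_force: 6.2
```

{"method": "apply_moves", "body": {"slide": [[0,0,0.001],[0,0,0]], "rotation": [[0,0,0],[0,0,0]], "fingers": [0,0]}}

```text
time: 3.4
eef_pos: [0.5716, 0.1635, 0.077]
orientation: [0.652, 0.758, -0.0, -0.0]
wrist_force: [-6.8, -2.5, 18.4]
width: 0.0005
grip_force: 9.0
```

Hard stop reached at tip height 60 mm. I'll retract straight up and travel to the tester.

{"method": "apply_moves", "body": {"slide": [[0,0,-0.015],[0,0,-0.03],[0,0,-0.035],[0,0,-0.035],[0,0,-0.035],[-0.02,-0.005,0],[-0.034,-0.009,0],[-0.034,-0.009,0],[-0.034,-0.009,0],[-0.034,-0.009,0]], "rotation": [[0,0,0],[0,0,0],[0,0,0],[0,0,0],[0,0,0],[0,0,0],[0,0,0],[0,0,0],[0,0,0],[0,0,0]], "fingers": [0,0,0,0,0,0,0,0,0,0]}}

```text
time: 4.23
eef_pos: [0.5539, 0.0017, 0.2242]
orientation: [0.652, 0.758, 0.0, 0.0]
wrist_force: [1.3, -0.6, -0.6]
width: -0.0001
grip_force: 0.0
```

{"method": "apply_moves", "body": {"slide": [[-0.034,-0.009,0],[-0.034,-0.009,0],[-0.034,-0.009,0],[-0.034,-0.009,0],[-0.034,-0.009,0],[-0.034,-0.009,0],[-0.034,-0.009,0],[-0.034,-0.009,0],[-0.034,-0.009,0],[-0.028,-0.005,0]], "rotation": [[0,0,0],[0,0,0],[0,0,0],[0,0,0],[0,0,0],[0,0,0],[0,0,0],[0,0,0],[0,0,0],[0,0,0]], "fingers": [0,0,0,0,0,0,0,0,0,0]}}

```text
time: 5.07
eef_pos: [0.5178, -0.3432, 0.2241]
orientation: [0.653, 0.757, -0.001, 0.0]
wrist_force: [-0.3, -0.3, 0.4]
width: -0.0002
grip_force: 0.0
```

```bash
python3 - <<'E'
from station import *
import cv2,pickle,numpy as np
s=observe();print(s['time'],s['eef_pos'],s['orientation'],s['width'],s['wrist_force'],s['dq'].max())
pickle.dump(calibration('wrist'),open('w2.pkl','wb'))
im=read_camera('wrist')[:,:,::-1]
side=read_camera('side')[190:280,105:225,::-1]
cv2.imwrite('pics/w2.png',np.vstack([cv2.resize(im[:256],(640,320),interpolation=cv2.INTER_CUBIC),np.hstack([cv2.resize(side,(320,240),interpolation=cv2.INTER_CUBIC),np.zeros((240,320,3),np.uint8)])]))
E
```

```text
5.0667 [ 0.51778763 -0.3431997   0.22412932] [ 6.53018189e-01  7.57341888e-01 -6.57127655e-04  2.77652689e-04] -0.00017344449998465332 [-0.30909872 -0.25636787  0.35106584] 0.547958691834329
```

View pics/w2.png

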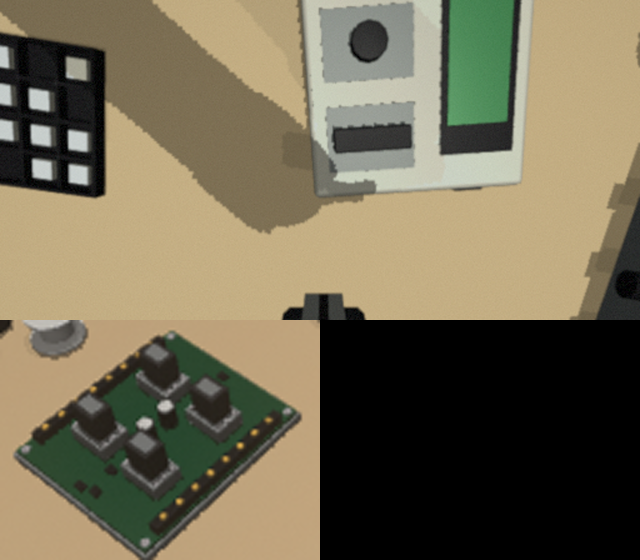

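The relay now stands level with the others. The bar key is centred at (372,137) in the wrist picture, with the round key at (369,41).

```bash
python3 - <<'E'
from h import *
import pickle
w=pickle.load(open('w2.pkl','rb'))
for u in [(372,137),(333,140),(411,135),(369,41)]: print(u,at_z(w,np.array(u)*.8,.059).round(4))
t=at_z(w,np.array((372,137))*.8,.059)
T=R.from_quat([.653018,.757342,-.000657,.000278])
print(T.inv().apply(t-[.51779,-.3432,.22413]))
c=cal('scene');s=cal('side');print(tri([(c,np.array((242,300))*.64),(s,np.array((490,218))*.64),(w,np.array((372,137))*.8)]))
E
```

```text
(372, 137) [ 0.5407 -0.2788  0.059 ]
(333, 140) [ 0.5153 -0.2845  0.059 ]
(411, 135) [ 0.5661 -0.2738  0.059 ]
(369, 41) [ 0.5284 -0.2219  0.059 ]
[0.06054188 0.03224996 0.16503234]
[ 0.5376363  -0.27846126  0.06063469]
```

{"method": "apply_moves", "body": {"slide": [[0.03,0.0155,0],[0.0305,0.0155,0],[0,0,0.02],[0,0,0.03],[0,0,0.03],[0,0,0.03],[0,0,0.022],[0,0,0],[0,0,0]], "rotation": [[0,0,0],[0,0,0],[0,0,-0.06],[0,0,0],[0,0,0],[0,0,0],[0,0,0],[0,0,0],[0,0,0]], "fingers": [0,0,0,0,0,0,0,0,0]}}

```text
time: 5.92
eef_pos: [0.5403, -0.2743, 0.0913]
orientation: [0.629, 0.778, -0.0, -0.001]
wrist_force: [0.4, -0.4, 1.0]
width: -0.0003
grip_force: 0.0
```

{"method": "apply_moves", "body": {"slide": [[0,0,0.004],[0,0,0.004],[0,0,0.004],[0,0,0.003],[0,0,0.002],[0,0,0.002],[0,0,0.001],[0,0,0.001],[0,0,0],[0,0,0]], "rotation": [[0,0,0],[0,0,0],[0,0,0],[0,0,0],[0,0,0],[0,0,0],[0,0,0],[0,0,0],[0,0,0],[0,0,0]], "fingers": [0,0,0,0,0,0,0,0,0,0]}}

```text
time: 6.75
eef_pos: [0.5411, -0.2756, 0.0716]
orientation: [0.629, 0.777, 0.0, 0.0]
wrist_force: [0.8, 0.3, 3.5]
width: 0.0003
grip_force: 1.4
```

{"method": "apply_moves", "body": {"slide": [[0,0,0.001],[0,0,0.001],[0,0,0.001],[0,0,0],[0,0,0]], "rotation": [[0,0,0],[0,0,0],[0,0,0],[0,0,0],[0,0,0]], "fingers": [0,0,0,0,0]}}

```text
time: 7.17
eef_pos: [0.5411, -0.2756, 0.0699]
orientation: [0.629, 0.777, 0.0, 0.0]
wrist_force: [-4.1, 2.0, 12.5]
width: 0.0003
grip_force: 6.0
```

Key is fully down (tip at 53 mm, force rising on the stop). Withdrawing.

{"method": "apply_moves", "body": {"slide": [[0,0,-0.01],[0,0,-0.02],[0,0,-0.03],[0,0,-0.035],[0,0,-0.035],[0,0,-0.03],[0,0,0],[0,0,0]], "rotation": [[0,0,0],[0,0,0],[0,0,0],[0,0,0],[0,0,0],[0,0,0],[0,0,0],[0,0,0]], "fingers": [0,0,0,0,0,0,0,0]}}

```text
time: 7.83
eef_pos: [0.5418, -0.2761, 0.2305]
orientation: [0.629, 0.777, 0.001, 0.002]
wrist_force: [-0.0, 0.1, -1.0]
width: 0.0001
grip_force: 0.0
```

```bash
python3 - <<'E'
from station import *
s=observe();print(s['time'],s['eef_pos'],s['wrist_force'])
print(close_job())
E
```

```text
7.8333 [ 0.54178911 -0.27611601  0.23051238] [-0.00980969  0.11898779 -1.0391198 ]
the job is handed in; nothing more can be done
None
```

I pressed the loose relay down to its hard stop, then pressed the bar key fully down and withdrew; I handed the job in at 7.8 s and took no picture afterwards to confirm the key sprang back.

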